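# Gauge a moulded bracket and hold the dead-man lever

### The job

Check the blue bracket on the gauge: set it gently, rib up, into the black-rimmed nest in the open drawer (do not drop it), let go of it and slide the drawer fully shut. Then push the orange dead-man lever down until its pointer is in the green band at mid travel and keep it pressed there: the program finishes while the robot is still holding the lever down in the green. Never push the lever on down into the red near its stop, and leave the other things on the table where they are.

Things in the scene. Friction and masses are not known exactly. Their poses are not given: they have to be found in the camera images.
- blue_bracket: Blue moulded bracket, loose, 50 to 100 g. Base 64 (x) x 40 (y) x 18 mm high; on it a central rib 46 (x) x 14 (y) mm rising from 18 to 39 mm above the underside: grip it across its 14 mm (y). Origin: centre of the underside; z up, x along base and rib; ends alike, either way round will do. Lies rib up on the table; it and two same-shaped brackets (white, black) swap places.
- white_bracket: White bracket of the same shape as the blue one, bystander. Origin: centre of the underside.
- black_bracket: Black bracket of the same shape as the blue one, bystander. Origin: centre of the underside.
- screwdriver: Screwdriver lying on the table on the right side, bystander.
- tape_roll: Empty brown cardboard roll, 90 mm outside, 25 mm high, lying flat close in front of the robot, bystander. Origin: centre of the underside.
- carton: Closed cardboard carton 70 x 100 x 60 mm high at the back of the table, bystander. Origin: centre of the underside.
- jar: Small white jar, 56 mm diameter, 80 mm high, at the back of the table, bystander. Origin: centre of the underside.
- station: Gauge station, fixed: white housing 160 (x) x 170 (y) mm, clear roof 68 to 76 mm above the table; a lamp and a bar on its far edge reach 126 mm. Origin: on the table under the housing's centre; x points from the open front into the housing (the way the drawer shuts), y left, z up. Front face at x = -80 mm. Place and yaw vary.
- drawer (a joint): Drawer of the station, m: 0 = fully shut, growing as it slides out along the station's -x, to 0.155. Starts at 0.12 to 0.15. 2 N of friction and light damping; stays where it is left. Front panel 166 mm wide, 12 mm thick, top edge 65 mm above the table; side walls reach 23 mm above the table.
- drawer_nest (a point): Centre of the nest's floor in the drawer, 13 mm above the table; axes as the station's; moves with the drawer. The nest is a pocket 80 (x) x 56 (y) mm inside, so the bracket lies in it lengthwise along x with 8 mm to spare all round. Black rim 6 mm thick, 12 mm high above the floor. The front panel's inner side is 55 mm from this point, towards -x.
- drawer_handle (a point): Middle of the drawer's steel bar handle, 45 mm above the table; the bar runs along the station's y, about 100 mm long and 10 mm thick, 35 mm in front of the front panel. Axes as the station's; moves with the drawer.
- stand: Stand of the dead-man lever, fixed: foot plate, grey block and two steel cheeks 112 mm high round the hinge. Origin: on the table, 10 mm short of the hinge; x points from the orange pad to the hinge, y left, z up. White scale plate, 14 mm wide, 142 mm high, at x = -106, y = +64 mm, with a green band 79 to 101 mm and a red band 47 to 65 mm above the table. Place and yaw vary.
- stand_hinge (a point): Centre of the lever's hinge axis, which runs along the stand's y, 90 mm above the table.
- lever (a joint): Angle of the dead-man lever, rad: 0 = released (0.37 rad above level), growing as the pad is pushed down; 0.37 = level, middle of the green; green 0.27 to 0.47; red from 0.60; stop at 0.74. A spring returns it to 0 when let go: pressing on the pad takes about 3 to 4 N to start, 7 to 9 N in the green, 13 N at the stop.
- lever_pad (a point): Centre of the top face of the lever's orange pad, 50 x 50 x 18 mm, 110 mm from the hinge on the stand's -x side. 138 mm above the table when released; 99 mm, top face level, in the middle of the green. A thin black pointer on the pad's +y side, level with the middle of the pad's thickness, shows its height on the scale plate.
There are look-alikes about, which are no part of the job. Of the things like the blue_bracket, leave any that is yellow; of the rest the smaller one is meant. What is shaped like the stand but yellow is not meant.

How it is judged:
By the outcome, as a careful person would: the job done as asked, in the order asked, and still so for the second after the job is handed in, while the arm keeps its last pose, push and grip.
It also fails if it takes over 61 s, if anything falls off the work surface, if the arm or the gripper's body presses on something with over 40 N, if the wrist force passes 120 N, or if a joint passes its speed limit or range.

### The arm

A 7-joint arm with a two-finger parallel gripper is mounted at the origin on the work surface. World frame = base frame: x ahead of the robot, y to its left, z up, the work surface at z = 0. Lengths are in m, angles in rad, forces in N, time in s.
With the tool pointing down it reaches from about 0.4 to 0.85 m from the base axis. Payload 4.5 kg.
Tool frame: the origin (TCP) lies between the finger pads; the fingertips stand 8 mm ahead of it and the grasp point (between the pads) lies 11 mm behind it; z points along the fingers, y is the direction in which the jaws open and shut (so a half turn about z gives the same grasp; the last joint's range is limited). The gripper opens to 88 mm and grips with 3 to 60 N. Pads are 18 mm wide; open, the fingers measure 123 mm over their backs; the gripper's body (75 mm by 187 mm) begins 45 mm behind the grasp point.
Start: joints at [-1.245, 0.689, -0.195, 1.565, 0.157, 0.902, -0.215], TCP at [0.18, 0.599, 0.247] pointing down, gripper open.
Joint ranges: [-3.01, 3.01], [-0.46, 2.08], [-1.47, 1.51], [0.13, 2.56], [-1, 4.14], [0.04, 2.09], [-2.66, 2.66]. Speed limits (rad/s): [2.57, 2.57, 3.14, 3.14, 3.14, 3.14, 3.14].

### API

Orientations are given as a unit quaternion [x, y, z, w].
In Python, from plant import r gives the robot as it stands.
- The arm moves only by the tool carry_out, never from a script. Its argument "commands" is a list that holds one entry, the list of rows, each a list of 7 numbers: the turn, a rotation vector about the tool's x, y, z in rad, then the shift along the tool's x, y, z in cm, then the finger opening in cm, from 0 to 8.81. A call has 1 to 10 rows; each row is the pose to reach, as a shift and turn from the pose commanded when the call began, along the tool's axes at that moment; what a row does not reach only later rows make up. A row lasts 1/12 s, in which the tool goes at most 41.7 mm and 7.16 degrees, less where a joint would pass 70% of its speed; a pose out of reach is approached as far as the arm can. A call with a gripper value outside its range is refused whole. The fingers move at their own pace and stop on an object; "force" is the grip in N (left out, the last holds). Time passes only in rows, so rows that repeat a pose let the fingers close. It gives the time, the measured TCP pose, the force and the opening at its end, in the units of the state.
- r.get_state(): the state, without advancing time (a new reading comes with each control period).
- r.snapshot(name): name is "scene" or "top" or "wrist"; returns a dict with "pixels" (384x512x3 uint8, red, green, blue), "mtx" (3x3 intrinsics, pixels), "k1" (the pictures are not rectified: a ray, as slopes to the right and down, at radius r is drawn at 1 + k1 r^2 times it, then the intrinsics apply), "xyz" and "rotation" of the camera in the world. Camera axes: x right, y down, z forward; pixel columns grow to the right and rows downward; lengths in m; the calibration is good to about 2 mm. A picture is of the moment at which its call begins. There is no depth.
- r.finish_job(): hands the job in, once; it reports no verdict.
The state is a dict: "clock": time; "q": joint angles; "qd": joint speeds; "joint_torque": joint torques, N m; "tool_pos": TCP position; "eef_rot": TCP orientation; "contact_force": force on the tool from outside, world axes, zero at the start; "moment": the same for the moment, N m; "opening": opening from 0.0 (shut) to 1.0 (fully open).
Only numpy, scipy, OpenCV 4.12 (cv2) and the standard library are available. Lean on these libraries where they do the work, as an engineer would, in place of code of your own. Each camera call takes 0.05 s, during which the arm holds its last target.

## Working session

There is one attempt and no reset: what is moved stays moved. The work goes in short steps, Python scripts to look and compute and a tool call to move; the robot and the scene stay as the last step left them, time stands still between calls to the robot, and variables do not carry over. Pictures are saved under pics/ and viewed, and the job is handed in when it is done.

Besides the shell and the picture viewer there is one more tool, called after "Emit:" as name([rows], argument=value, ...), one row to a line, values as JSON. carry_out: Moves the arm, as the interface text tells. Its arguments: {"type":"object","properties":{"commands":{"type":"array"},"force":{"type":"number"}},"required":["commands"]}

```bash
ls; mkdir -p pics
python3 - <<'E'
from plant import r
import cv2,pickle
print(r.get_state())
for n in ["scene","top","wrist"]:
    s=r.snapshot(n); cv2.imwrite(f"pics/{n}0.png",s["pixels"][:,:,::-1]); pickle.dump(s,open(f"{n}0.pkl","wb"))
    print(n,s["mtx"],s["k1"],s["xyz"],s["rotation"])
E
```

```text
pics
{'clock': 0.0, 'q': array([-1.24520574,  0.68997415, -0.19451574,  1.56634796,  0.15728886,
        0.90248828, -0.21507794]), 'qd': array([-0.00038656, -0.00206299, -0.00011129, -0.00156898,  0.00182281,
        0.00016151,  0.00031109]), 'joint_torque': array([-3.63995769e-04, -5.27567232e+01, -1.26733795e+00, -1.53427809e+01,
       -5.27012267e-02,  6.58575082e-03,  1.73578628e-04]), 'tool_pos': array([0.17965715, 0.59797629, 0.24591515]), 'eef_rot': array([ 1.45328047e-01,  9.89383103e-01, -9.10803005e-04, -7.17563043e-05]), 'contact_force': array([0.05332935, 0.19207499, 0.21952798]), 'moment': array([ 0.04280109, -0.00957287,  0.01372591]), 'opening': 1.002305232594347}
scene [[368.39086842   0.         249.13814306]
 [  0.         368.39086842 188.8988324 ]
 [  0.           0.           1.        ]] -0.0077610686557226865 [ 1.2890842  -0.04333896  0.83436753] [ 0.62388033  0.67602473 -0.28162603 -0.2728565 ]
top [[403.32600889   0.         253.60273296]
 [  0.         403.32600889 185.07364243]
 [  0.           0.           1.        ]] -0.05105531287132919 [ 0.45228873 -0.08852114  1.22541898] [-0.69961698  0.71361117 -0.02723457  0.02352557]
wrist [[322.96185962   0.         257.24954981]
 [  0.         322.96185962 188.46549399]
 [  0.           0.           1.        ]] -0.07258463148654165 [0.10919207 0.62000916 0.38284443] [0.79382965 0.59058644 0.08585747 0.11692149]
```

View pics/scene0.png

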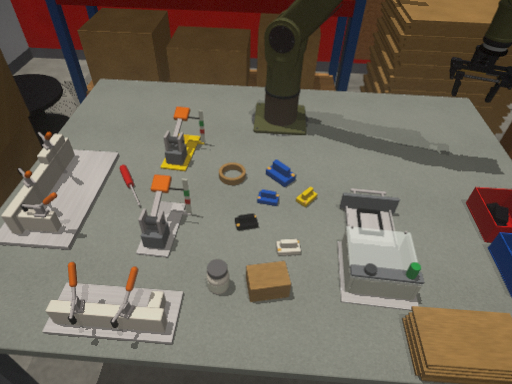

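View pics/top0.png

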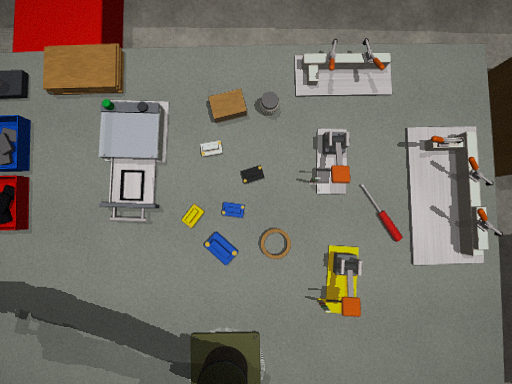

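View pics/wrist0.png

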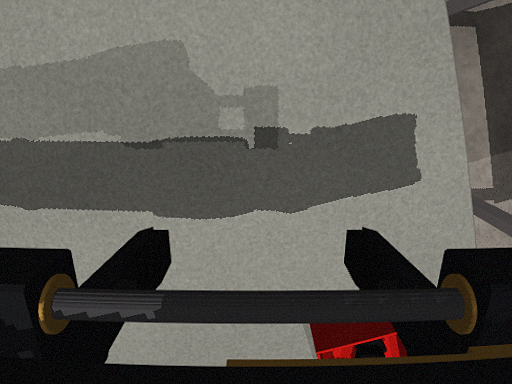

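Blue candidates in the top view are small blue at (233,210), larger blue at (220,248) and yellow at (193,215). The smaller blue one fits the description. For stands, the white-footed one at (333,160) is meant and the yellow one at (343,280) is not. I'll confirm with an enlarged crop.

```bash
cat > h.py <<'E'
import numpy as np,cv2,pickle
from scipy.spatial.transform import Rotation as R
def ray(s,uv):
    K=s["mtx"]; p=(np.array(uv,float).reshape(-1,2)-[K[0,2],K[1,2]])/[K[0,0],K[1,1]]
    p=cv2.undistortPoints(np.array(uv,float).reshape(-1,1,2),K,np.array([s["k1"],0,0,0.])).reshape(-1,2)
    d=np.c_[p,np.ones(len(p))]
    return np.array(s["xyz"]),R.from_quat(s["rotation"]).apply(d)
def plane(s,uv,z):
    o,d=ray(s,uv); return o+d*((z-o[2])/d[:,2])[:,None]
def proj(s,P):
    P=np.atleast_2d(P).astype(float)
    q=R.from_quat(s["rotation"]).inv()
    rv=q.as_rotvec(); t=-q.apply(s["xyz"])
    return cv2.projectPoints(P,rv,t,s["mtx"],np.array([s["k1"],0,0,0.]))[0].reshape(-1,2)
def load(n): return pickle.load(open(n+".pkl","rb"))
def crop(s,x0,y0,x1,y1,k,name):
    im=s["pixels"][y0:y1,x0:x1,::-1]; cv2.imwrite("pics/"+name,cv2.resize(im,None,fx=k,fy=k,interpolation=cv2.INTER_CUBIC))
E
python3 - <<'E'
from h import *
s=load("top0")
crop(s,180,135,280,270,4,"c_br.png"); crop(s,90,90,180,225,4,"c_st.png"); crop(s,295,120,365,200,7,"c_sd.png")
s=load("scene0")
crop(s,330,180,420,305,4,"c_st2.png"); crop(s,130,165,200,255,6,"c_sd2.png")
E
```

```text
(no output)
```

View pics/c_br.png

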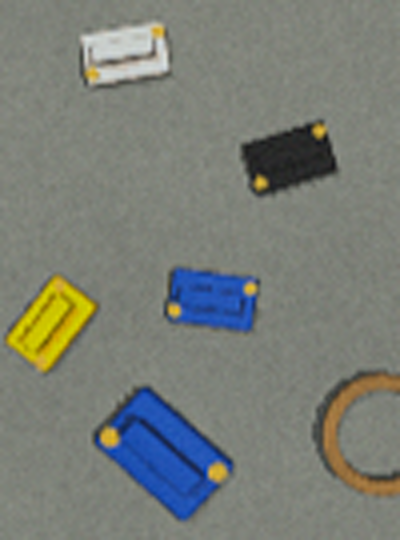

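View pics/c_st.png

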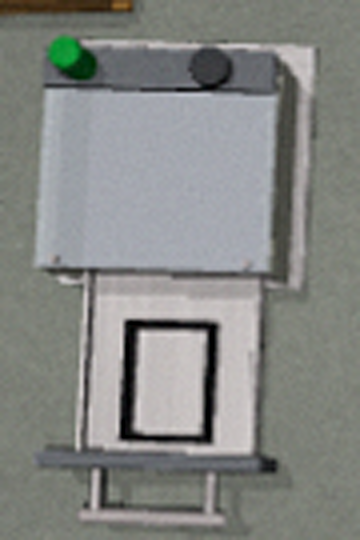

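View pics/c_sd.png

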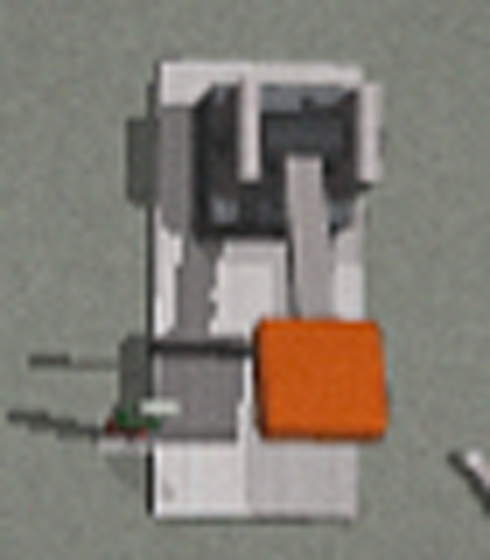

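View pics/c_st2.png

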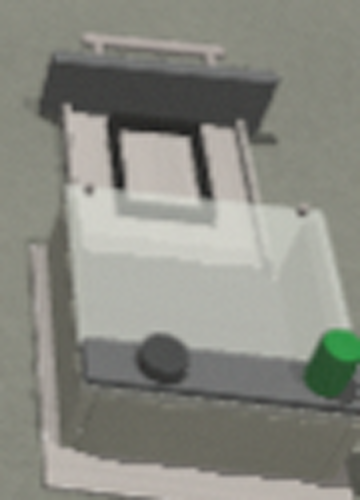

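View pics/c_sd2.png

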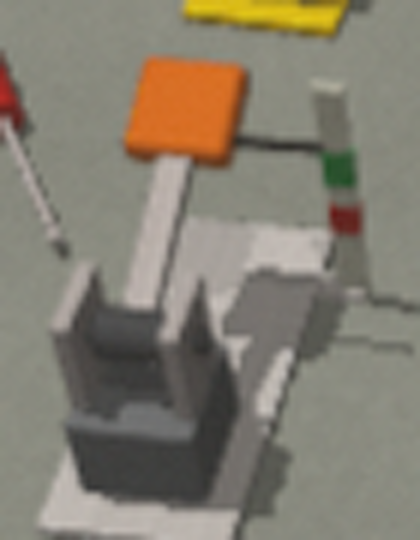

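The crops confirm it. The small blue bracket is at top pixel ≈(233,210), smaller than the blue one at (220,248). The drawer nest is a black rectangle around (132,185), and the white-footed stand's orange pad is near (341,174).

Run:
```python
from h import *
np.set_printoptions(precision=4,suppress=True)
t=load("top0"); sc=load("scene0")
def mask(s,lo,hi,box,fill=True):
    h=cv2.cvtColor(s["pixels"],cv2.COLOR_RGB2HSV); m=cv2.inRange(h,lo,hi)
    k=np.zeros_like(m); x0,y0,x1,y1=box; k[y0:y1,x0:x1]=m[y0:y1,x0:x1]
    return k
def rect(m,s,z):
    c=max(cv2.findContours(m,cv2.RETR_EXTERNAL,cv2.CHAIN_APPROX_NONE)[0],key=cv2.contourArea)
    W=plane(s,c.reshape(-1,2),z)[:,:2]
    rr=cv2.minAreaRect((W*1000).astype(np.float32)); return rr,cv2.boxPoints(rr)
# blue
for s,b in((t,(215,198,252,222)),(sc,(252,186,284,208))):
    m=mask(s,(105,100,40),(130,255,255),b)|mask(s,(10,100,80),(30,255,255),b)
    m=cv2.morphologyEx(m,cv2.MORPH_CLOSE,np.ones((3,3)))
    print("blue",rect(m,s,0.018))
    for n in [1]: print(plane(s,[[b[0],b[1]]],0.018))
# orange pad
m=mask(t,(3,150,100),(16,255,255),(325,160,355,190)); print("pad",rect(m,t,0.138)); print(cv2.boundingRect(m))
# nest rim
h=t["pixels"][165:205,115:150].max(2); m=np.zeros((384,512),np.uint8); m[165:203,115:150]=(h<60)*255
print("nest",rect(m,t,0.025))
# station manual points
C=lambda L,x0,y0,k:np.array(L)/k-.5+[x0,y0]
print("foot corners of stand", plane(t,C([(160,62),(362,68),(358,520),(152,516)],295,120,7),0.004))
print("roof", plane(t,C([(44,88),(280,90),(272,272),(34,268)],90,90,4),0.076))
print("panel top ends", plane(t,C([(38,452),(277,463)],90,90,4),0.065))
print("panel inner", plane(t,C([(45,448),(270,456)],90,90,4),0.065))
print("handle", plane(t,C([(80,516),(222,520)],90,90,4),0.047))
print("nest corners manual", plane(t,C([(125,321),(217,321),(213,441),(120,439)],90,90,4),0.025))
```

```text
blue (((467.2850646972656, -31.62808609008789), (63.416656494140625, 39.63528823852539), 81.30567169189453), array([[442.902 , -59.9764],
       [482.0818, -65.9677],
       [491.6681,  -3.2798],
       [452.4883,   2.7116]], dtype=float32))
[[0.5025 0.0206 0.018 ]]
blue (((470.35418701171875, -29.649993896484375), (63.34586715698242, 60.1947021484375), 80.82950592041016), array([[435.5938, -56.1214],
       [495.019 , -65.7148],
       [505.1146,  -3.1786],
       [445.6893,   6.4148]], dtype=float32))
[[ 0.4256 -0.0826  0.018 ]]
pad (((557.1395263671875, -331.8106689453125), (46.50102996826172, 46.5864372253418), 88.02092742919922), array([[ 533.0573, -354.2429],
       [ 579.6159, -355.8517],
       [ 581.2217, -309.3784],
       [ 534.6631, -307.7696]], dtype=float32))
(332, 165, 18, 18)Traceback (most recent call last):
  File "<stdin>", line 21, in <module>
ValueError: could not broadcast input array from shape (40,35) into shape (38,35)
```

Run:
```python
from h import *
np.set_printoptions(precision=4,suppress=True)
t=load("top0"); sc=load("scene0")
C=lambda L,x0,y0,k:np.array(L)/k-.5+[x0,y0]
print("foot corners of stand", plane(t,C([(160,62),(362,68),(358,520),(152,516)],295,120,7),0.004))
print("roof", plane(t,C([(44,88),(280,90),(272,272),(34,268)],90,90,4),0.076))
print("roof scene near corners(far edge) ", plane(sc,C([(75,187),(325,210)],330,180,4),0.076))
print("panel top ends", plane(t,C([(38,452),(277,463)],90,90,4),0.065))
print("panel scene", plane(sc,C([(55,54),(280,76)],330,180,4),0.065))
print("handle", plane(t,C([(80,516),(222,520)],90,90,4),0.047))
print("nest corners manual", plane(t,C([(125,321),(217,321),(213,441),(120,439)],90,90,4),0.025))
print("nest sc", plane(sc,C([(108,117),(202,127)],330,180,4),0.025))
print("pad sc", plane(sc,C([(148,57),(247,66),(232,155),(127,147)],130,165,6),[0.147,.147,.129,.129]))
print("pad t", plane(t,C([(257,320),(385,320),(388,440),(258,440)],295,120,7),[0.130,.13,.147,.147]))
print("cheeks t",plane(t,C([(250,75),(250,180),(372,82),(372,185)],295,120,7),.112))
```

```text
foot corners of stand [[ 0.7111 -0.2954  0.004 ]
 [ 0.707  -0.3846  0.004 ]
 [ 0.508  -0.3753  0.004 ]
 [ 0.5115 -0.2855  0.004 ]]
roof [[0.7588 0.3469 0.076 ]
 [0.7531 0.1737 0.076 ]
 [0.6199 0.1795 0.076 ]
 [0.6265 0.3526 0.076 ]]
roof scene near corners(far edge)  [[0.6215 0.1904 0.076 ]
 [0.6272 0.3561 0.076 ]]
panel top ends [[0.4939 0.3527 0.065 ]
 [0.4828 0.1788 0.065 ]]
panel scene [[0.4808 0.1946 0.065 ]
 [0.4893 0.3597 0.065 ]]
handle [[0.4472 0.3282 0.047 ]
 [0.4425 0.2235 0.047 ]]
nest corners manual [[0.5926 0.3025 0.025 ]
 [0.5911 0.2329 0.025 ]
 [0.5012 0.2359 0.025 ]
 [0.504  0.306  0.025 ]]
nest sc [[0.5042 0.2396 0.025 ]
 [0.5083 0.3093 0.025 ]]
pad sc [[ 0.5382 -0.3522  0.147 ]
 [ 0.5402 -0.3051  0.147 ]
 [ 0.5812 -0.305   0.129 ]
 [ 0.5803 -0.3539  0.129 ]]
pad t [[ 0.5814 -0.3088  0.13  ]
 [ 0.5805 -0.3592  0.13  ]
 [ 0.532  -0.3544  0.147 ]
 [ 0.533  -0.3042  0.147 ]]
cheeks t [[ 0.6824 -0.3131  0.112 ]
 [ 0.6398 -0.3116  0.112 ]
 [ 0.6787 -0.3622  0.112 ]
 [ 0.637  -0.3606  0.112 ]]
```

```bash
cat >> h.py <<'E'
def plan(r,pos,yaw,extra=None):
    """yaw=deg angle of tool y in world, tool down. prints turn (rad) and shift (cm) in tool axes"""
    s=r.get_state(); A=R.from_quat(s["eef_rot"]); p=s["tool_pos"]
    a=np.deg2rad(yaw); y=np.array([np.cos(a),np.sin(a),0]); z=np.array([0,0,-1.]); x=np.cross(y,z)
    B=R.from_matrix(np.c_[x,y,z])
    if extra is not None: B=B*R.from_rotvec(extra)
    rv=(A.inv()*B).as_rotvec(); sh=A.inv().apply(np.array(pos)-p)*100
    yy=A.as_matrix()[:,1]
    print("t",round(s["clock"],2),"pos",p.round(4),"yaw",np.rad2deg(np.arctan2(yy[1],yy[0])).round(2),"F",s["contact_force"].round(2),"open",round(s["opening"],3))
    print("row:",rv.round(4),sh.round(3))
E
python3 -c "
from h import *
from plant import r
plan(r,[.468,-.031,.2],-8.7)"
```

```text
t 0.15 pos [0.1797 0.5982 0.2461] yaw 73.28 F [-0.33 -0.18 -0.48] open 0.996
row: [-1.0000e-03  1.0000e-03  1.4309e+00] [-45.707 -51.958   4.684]
```

Emit:
carry_out([
  [[0, 0, 1.43, -45.7, -52, 4.7, 4], [0, 0, 1.43, -45.7, -52, 4.7, 4], [0, 0, 1.43, -45.7, -52, 4.7, 4], [0, 0, 1.43, -45.7, -52, 4.7, 4], [0, 0, 1.43, -45.7, -52, 4.7, 4], [0, 0, 1.43, -45.7, -52, 4.7, 4], [0, 0, 1.43, -45.7, -52, 4.7, 4], [0, 0, 1.43, -45.7, -52, 4.7, 4], [0, 0, 1.43, -45.7, -52, 4.7, 4], [0, 0, 1.43, -45.7, -52, 4.7, 4]],
])

```text
clock: 0.98
tool_pos: [0.3532, 0.2189, 0.2185]
eef_rot: [0.699, 0.715, 0.0, 0.0]
contact_force: [0.3, -0.2, 0.2]
opening: 0.453
```

```bash
python3 -c "
from h import *
from plant import r
plan(r,[.468,-.031,.2],-8.7);print(r.get_state()['q'])"
```

```text
t 0.98 pos [0.3532 0.2189 0.2185] yaw 1.35 F [ 0.35 -0.16  0.18] open 0.453
row: [ 0.0003 -0.0002  0.1754] [-25.254  10.892   1.847]
[-0.73044989  0.48505628  0.0962236   2.20717309 -0.10250763  0.45294394
 -0.52950578]
```

Emit:
carry_out([
  [[0, 0, 0.17, -24, 10.5, 1.8, 4], [0, 0, 0.17, -24, 10.5, 1.8, 4], [0, 0, 0.17, -24, 10.5, 1.8, 4], [0, 0, 0.17, -24, 10.5, 1.8, 4], [0, 0, 0.17, -24, 10.5, 1.8, 4], [0, 0, 0.17, -24, 10.5, 1.8, 4], [0, 0, 0.17, -24, 10.5, 1.8, 4], [0, 0, 0.17, -24, 10.5, 1.8, 4], [0, 0, 0.17, -24, 10.5, 1.8, 4], [0, 0, 0.17, -24, 10.5, 1.8, 4]],
])

```text
clock: 1.82
tool_pos: [0.464, -0.0147, 0.2003]
eef_rot: [0.754, 0.656, -0.0, -0.001]
contact_force: [-0.8, 0.7, -0.7]
opening: 0.454
```

```bash
python3 -c "
from h import *
from plant import r
plan(r,[.468,-.031,.2],-8.7);s=r.snapshot('wrist');pickle.dump(s,open('w1.pkl','wb'));cv2.imwrite('pics/w1.png',s['pixels'][:,:,::-1])
print(s['xyz'])
plan(r,[.468,-.031,.2],-8.7);print(proj(s,[[.468,-.031,.018]]))
"
```

```text
t 1.82 pos [ 0.464  -0.0147  0.2003] yaw -7.96 F [-0.78  0.66 -0.68] open 0.454
row: [-0.0013 -0.0009  0.0129] [-1.554  0.623  0.031]
[0.47443243 0.05867402 0.33727061]
t 1.87 pos [ 0.464  -0.0144  0.2004] yaw -7.91 F [-0.42 -0.27  1.  ] open 0.452
row: [-0.0011 -0.001   0.0138] [-1.593  0.625  0.042]
[[263.13976907 183.53114922]]
```

View pics/w1.png

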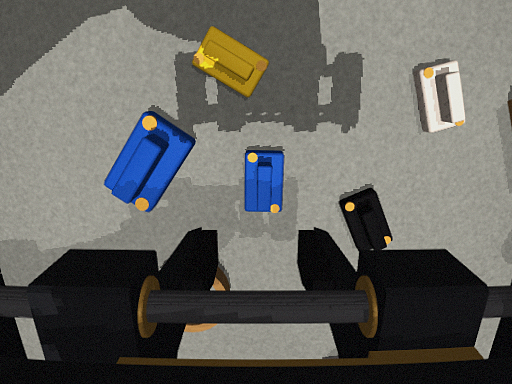

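Wrist view: the small blue bracket is centred at about (264,181), upright, with the larger blue at (150,160) and black at (366,218). My prediction from the top view was (263,183.5), so they agree. I'll refine it from this view.

```bash
cat > blue.py <<'E'
from h import *
def blue(s,box,z=0.018):
    x0,y0,x1,y1=box
    h=cv2.cvtColor(s["pixels"],cv2.COLOR_RGB2HSV); m=cv2.inRange(h,(105,100,30),(130,255,255))|cv2.inRange(h,(10,100,80),(30,255,255))
    k=np.zeros_like(m); k[y0:y1,x0:x1]=m[y0:y1,x0:x1]
    k=cv2.morphologyEx(k,cv2.MORPH_CLOSE,np.ones((3,3)))
    c=max(cv2.findContours(k,cv2.RETR_EXTERNAL,cv2.CHAIN_APPROX_NONE)[0],key=cv2.contourArea)
    W=plane(s,c.reshape(-1,2),z)[:,:2]; rr=cv2.minAreaRect((W*1000).astype(np.float32)); return rr,cv2.boxPoints(rr)
E
python3 - <<'E'
from blue import *
s=load("w1"); print(blue(s,(235,135,295,225)))
# rib top face corners (rough)
crop(s,225,130,305,225,6,"c_w1.png")
E
```

```text
(((468.8883056640625, -29.235443115234375), (65.9198226928711, 38.49507522583008), 81.42144775390625), array([[ 4.4493964e+02, -5.8955544e+01],
       [ 4.8300403e+02, -6.4697670e+01],
       [ 4.9283698e+02,  4.8465729e-01],
       [ 4.5477258e+02,  6.2267838e+00]], dtype=float32))
```

View pics/c_w1.png

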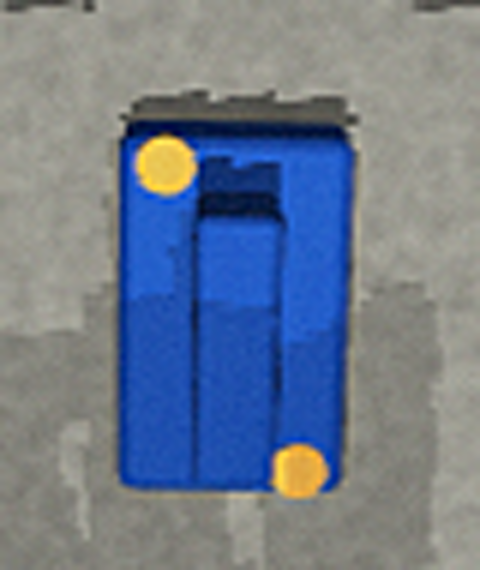

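```bash
python3 -c "
from h import *
from plant import r
plan(r,[.469,-.031,.06],-8.6)"
```

```text
t 1.87 pos [ 0.464  -0.0144  0.2004] yaw -7.91 F [-0.42 -0.27  1.  ] open 0.452
row: [-0.0011 -0.001   0.0121] [-1.593  0.739 14.042]
```

Emit:
carry_out([
  [[0, 0, 0.012, -1.6, 0.74, 3, 4], [0, 0, 0.012, -1.6, 0.74, 6, 4], [0, 0, 0.012, -1.6, 0.74, 9, 4], [0, 0, 0.012, -1.6, 0.74, 12, 4], [0, 0, 0.012, -1.6, 0.74, 14, 4], [0, 0, 0.012, -1.6, 0.74, 14, 4], [0, 0, 0.012, -1.6, 0.74, 14, 4], [0, 0, 0.012, -1.6, 0.74, 14, 4], [0, 0, 0.012, -1.6, 0.74, 14, 4]],
])

```text
clock: 2.62
tool_pos: [0.4706, -0.0326, 0.0619]
eef_rot: [0.759, 0.651, 0.001, 0.001]
contact_force: [0.4, -0.8, -0.1]
opening: 0.456
```

```bash
python3 -c "
from blue import *
from plant import r
plan(r,[.469,-.031,.029],-8.6);s=r.snapshot('wrist');pickle.dump(s,open('w2.pkl','wb'));cv2.imwrite('pics/w2.png',s['pixels'][:,:,::-1])
"
```

```text
t 2.62 pos [ 0.4706 -0.0326  0.0619] yaw -8.71 F [ 0.42 -0.8  -0.08] open 0.456
row: [ 0.0024 -0.0005 -0.0019] [ 0.13  -0.189  3.29 ]
```

View pics/w2.png

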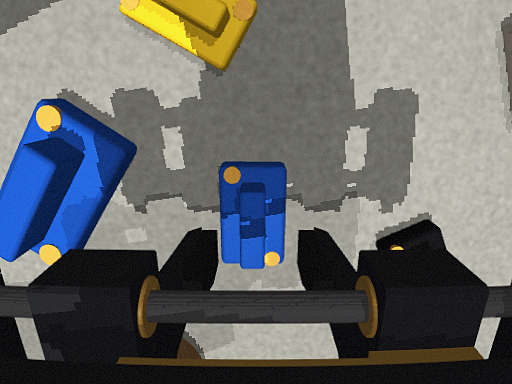

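Wrist view: the rib at about x=252 lies between the fingers (217 and 300), 6 px left of the middle. That matches the −0.19 cm tool-y correction. Next I descend and grip.

Emit:
carry_out([
  [[0, 0, 0, 0.1, -0.19, 1.5, 4], [0, 0, 0, 0.1, -0.19, 2.6, 4], [0, 0, 0, 0.1, -0.19, 3.1, 4], [0, 0, 0, 0.1, -0.19, 3.1, 4], [0, 0, 0, 0.1, -0.19, 3.1, 4], [0, 0, 0, 0.1, -0.19, 3.1, 4]],
])

```text
clock: 3.17
tool_pos: [0.4682, -0.032, 0.0298]
eef_rot: [0.759, 0.651, 0.0, 0.0]
contact_force: [-0.3, -0.0, 0.1]
opening: 0.451
```

```bash
python3 -c "
from blue import *
from plant import r
plan(r,[.469,-.031,.029],-8.6)
"
```

```text
t 3.17 pos [ 0.4682 -0.032   0.0298] yaw -8.78 F [-0.29 -0.02  0.07] open 0.451
row: [ 0.0004 -0.     -0.0031] [0.107 0.061 0.079]
```

Emit:
carry_out([
  [[0, 0, 0, 0.1, 0.05, 0.05, 1], [0, 0, 0, 0.1, 0.05, 0.05, 1], [0, 0, 0, 0.1, 0.05, 0.05, 1], [0, 0, 0, 0.1, 0.05, 0.05, 1], [0, 0, 0, 0.1, 0.05, 0.05, 1], [0, 0, 0, 0.1, 0.05, 0.05, 1]],
], force=20)

```text
clock: 3.67
tool_pos: [0.4687, -0.0309, 0.0291]
eef_rot: [0.759, 0.651, 0.0, 0.0]
contact_force: [-0.1, -0.5, 1.5]
opening: 0.156
```

Emit:
carry_out([
  [[0, 0, 0, 0, 0, -2, 1], [0, 0, 0, 0, 0, -4, 1], [0, 0, 0, 0, 0, -7, 1], [0, 0, 0, 0, 0, -10, 1], [0, 0, 0, 0, 0, -13, 1], [0, 0, 0, 0, 0, -15, 1], [0, 0, 0, 0, 0, -15, 1], [0, 0, 0, 0, 0, -15, 1]],
])

```text
clock: 4.33
tool_pos: [0.4691, -0.0309, 0.1796]
eef_rot: [0.759, 0.651, 0.001, 0.001]
contact_force: [-0.3, -0.0, -1.4]
opening: 0.151
```

```bash
python3 -c "
from blue import *
from plant import r
plan(r,[.548,.271,.15],87.5)
s=r.snapshot('wrist');pickle.dump(s,open('w3.pkl','wb'));cv2.imwrite('pics/w3.png',s['pixels'][:,:,::-1])
"
```

```text
t 4.33 pos [ 0.4691 -0.0309  0.1796] yaw -8.76 F [-0.27 -0.01 -1.4 ] open 0.151
row: [ 2.00e-03  1.50e-03 -1.68e+00] [31.039  3.193  2.985]
```

View pics/w3.png

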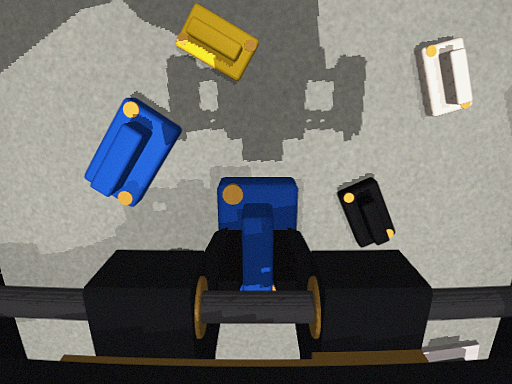

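The bracket is held centrally (rib at about x=258) and hangs level. Next I move above the nest.

Emit:
carry_out([
  [[0, 0, -0.12, 3, 0.3, 0, 1], [0, 0, -0.24, 6, 0.6, 0, 1], [0, 0, -0.36, 9, 0.9, 0, 1], [0, 0, -0.48, 12, 1.2, 0, 1], [0, 0, -0.6, 15, 1.5, 0, 1], [0, 0, -0.72, 18, 1.9, 0, 1], [0, 0, -0.84, 21, 2.2, 0, 1], [0, 0, -0.96, 24, 2.5, 0, 1], [0, 0, -1.08, 27, 2.8, 0, 1], [0, 0, -1.2, 30, 3.2, 0, 1]],
])

```text
clock: 5.22
tool_pos: [0.5448, 0.2617, 0.1766]
eef_rot: [0.256, 0.967, -0.001, -0.002]
contact_force: [0.2, 0.7, -0.8]
opening: 0.155
```

```bash
python3 -c "
from blue import *
from plant import r
plan(r,[.548,.271,.15],87.5)
"
```

```text
t 5.22 pos [0.5448 0.2617 0.1766] yaw 60.36 F [ 0.22  0.67 -0.82] open 0.155
row: [-0.0026 -0.0035 -0.4737] [0.176 0.971 2.656]
```

Emit:
carry_out([
  [[0, 0, -0.12, 0, 0.6, 0.5, 1], [0, 0, -0.24, 0.1, 0.6, 1.2, 1], [0, 0, -0.36, 0.1, 0.6, 2, 1], [0, 0, -0.47, 0.1, 0.6, 2.5, 1], [0, 0, -0.47, 0.1, 0.6, 2.5, 1], [0, 0, -0.47, 0.1, 0.6, 2.5, 1], [0, 0, -0.47, 0.1, 0.6, 2.5, 1], [0, 0, -0.47, 0.1, 0.6, 2.5, 1], [0, 0, -0.47, 0.1, 0.6, 2.5, 1]],
])

```text
clock: 5.97
tool_pos: [0.5483, 0.2665, 0.1542]
eef_rot: [0.027, 1.0, 0.0, 0.0]
contact_force: [-0.3, 0.6, -0.1]
opening: 0.156
```

```bash
python3 -c "
from blue import *
from plant import r
plan(r,[.548,.271,.042],87.5)
for n in ['wrist','scene','top']:
  s=r.snapshot(n);pickle.dump(s,open(n+'4.pkl','wb'));cv2.imwrite('pics/'+n+'4.png',s['pixels'][:,:,::-1])
  if n!='wrist': print(proj(s,[.548,.271,.025]))
  if n=='scene': crop(s,320,160,440,280,5,'c_s4.png')
  if n=='top': crop(s,90,90,190,240,4,'c_t4.png')
"
```

```text
t 5.97 pos [0.5483 0.2665 0.1542] yaw 86.85 F [-0.34  0.59 -0.15] open 0.156
row: [ 0.0002  0.0004 -0.0113] [ 0.054  0.441 11.218]
[[369.30338764 220.30725688]]
[[131.11407703 184.32954992]]
```

View pics/wrist4.png

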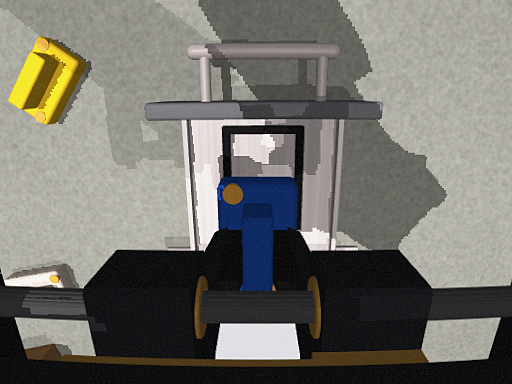

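View pics/c_s4.png

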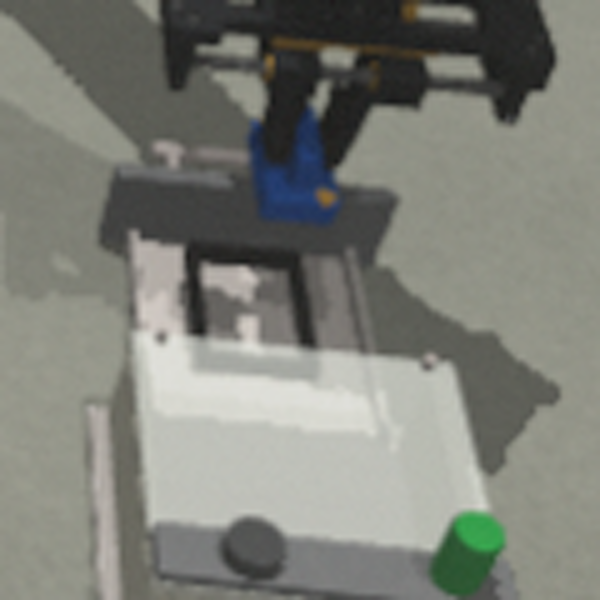

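View pics/c_t4.png

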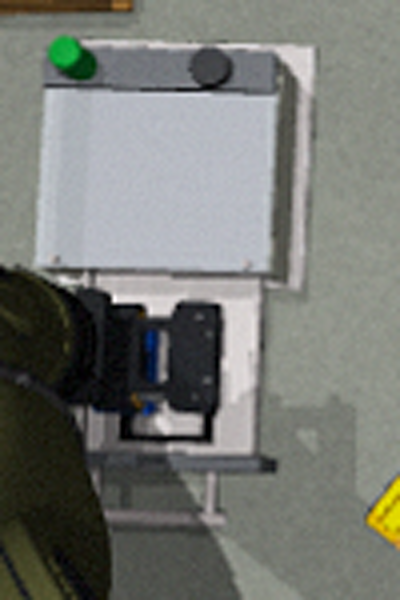

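Wrist view: the nest's black rim shows with its panel-side edge from (222,126) to (304,126). The bracket is gripped level above it. I'll measure the nest from this view.

Run:
```python
from h import *
np.set_printoptions(precision=4,suppress=True)
s=load("wrist4")
crop(s,180,100,340,260,4,"c_w4.png")
print("rim outer corners",plane(s,[(222,126.5),(304,126)],.025))
print("left side / right side pts",plane(s,[(222,170),(303.5,170)],.025))
print("drawer walls",plane(s,[(187,120),(338,120),(192,245),(338,245)],.023))
print("panel top outer",plane(s,[(146,103),(381,103)],.065), "bar",plane(s,[(190,50),(338,50)],.045))
```

```text
rim outer corners [[0.5    0.2408 0.025 ]
 [0.5032 0.3077 0.025 ]]
left side / right side pts [[0.5364 0.2378 0.025 ]
 [0.5401 0.3066 0.025 ]]
drawer walls [[0.4932 0.2123 0.023 ]
 [0.5    0.336  0.023 ]
 [0.6058 0.2037 0.023 ]
 [0.6132 0.3379 0.023 ]]
panel top outer [[0.477  0.1945 0.065 ]
 [0.4858 0.3556 0.065 ]] bar [[0.4424 0.2246 0.045 ]
 [0.4481 0.3304 0.045 ]]
```

View pics/c_w4.png

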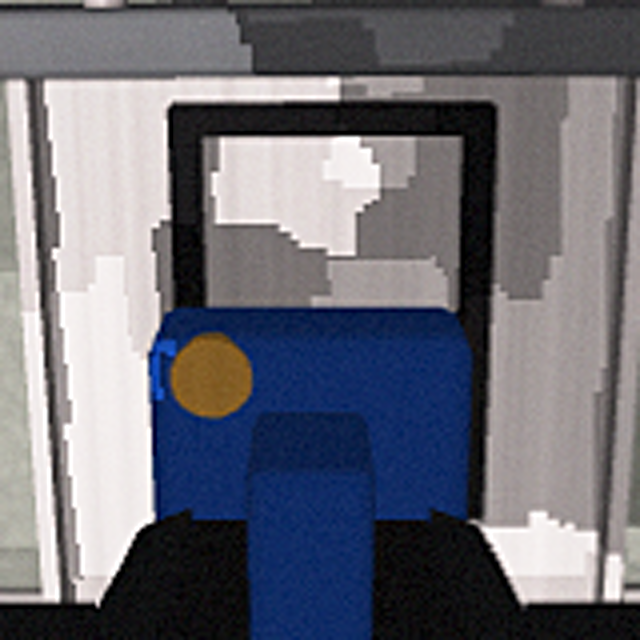

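```bash
python3 -c "
from blue import *
from plant import r
plan(r,[.548,.272,.052],87.2)
"
```

```text
t 6.12 pos [0.5483 0.2665 0.1543] yaw 86.89 F [ 0.04  0.7  -1.24] open 0.16
row: [ 0.0003  0.0006 -0.0053] [ 0.064  0.541 10.231]
```

Emit:
carry_out([
  [[0, 0, -0.005, 0, 0.55, 2, 1], [0, 0, -0.005, 0.05, 0.55, 4, 1], [0, 0, -0.005, 0.05, 0.55, 6, 1], [0, 0, -0.005, 0.05, 0.55, 8, 1], [0, 0, -0.005, 0.05, 0.55, 9.4, 1], [0, 0, -0.005, 0.05, 0.55, 10, 1], [0, 0, -0.005, 0.05, 0.55, 10, 1], [0, 0, -0.005, 0.05, 0.55, 10, 1], [0, 0, -0.005, 0.05, 0.55, 10, 1]],
])

```text
clock: 6.87
tool_pos: [0.5487, 0.2724, 0.0551]
eef_rot: [0.024, 1.0, 0.001, 0.001]
contact_force: [0.0, 0.3, -0.6]
opening: 0.158
```

```bash
python3 -c "
from blue import *
from plant import r
plan(r,[.548,.272,.043],87.2)
n='wrist'
s=r.snapshot(n);pickle.dump(s,open(n+'5.pkl','wb'));crop(s,150,60,360,280,3,'c_w5.png')
s=r.snapshot('scene');crop(s,320,160,440,280,5,'c_s5.png')
"
```

```text
t 6.87 pos [0.5487 0.2724 0.0551] yaw 87.19 F [ 0.05  0.31 -0.56] open 0.158
row: [ 0.0012  0.0016 -0.0001] [ 0.069 -0.045  1.207]
```

View pics/c_w5.png

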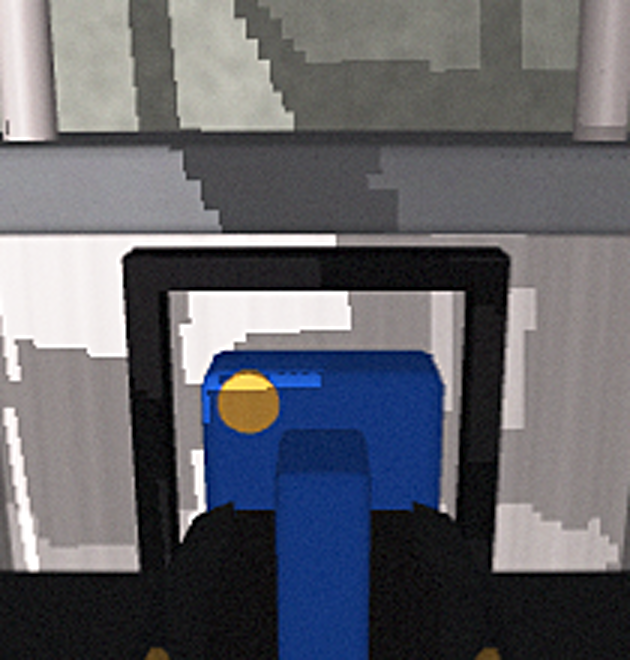

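View pics/c_s5.png

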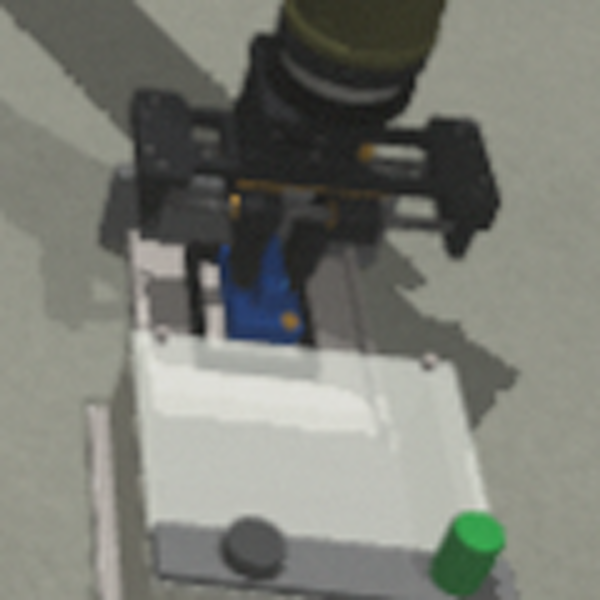

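The bracket sits centrally within the rim: crop inner rim 168–467, bracket 205–442. I'll lower it slowly.

Emit:
carry_out([
  [[0, 0, 0, 0.05, -0.05, 0.4, 1], [0, 0, 0, 0.05, -0.05, 0.7, 1], [0, 0, 0, 0.05, -0.05, 0.95, 1], [0, 0, 0, 0.05, -0.05, 1.1, 1], [0, 0, 0, 0.05, -0.05, 1.15, 1], [0, 0, 0, 0.05, -0.05, 1.2, 1], [0, 0, 0, 0.05, -0.05, 1.2, 1], [0, 0, 0, 0.05, -0.05, 1.2, 1]],
])

```text
clock: 7.63
tool_pos: [0.5472, 0.2712, 0.0422]
eef_rot: [0.024, 1.0, -0.0, -0.0]
contact_force: [-1.3, -1.4, 2.4]
opening: 0.159
```

```bash
python3 -c "
from blue import *
from plant import r
plan(r,[.548,.272,.042],87.2)
"
```

```text
t 7.63 pos [0.5472 0.2712 0.0422] yaw 87.21 F [-1.29 -1.44  2.41] open 0.159
row: [-0.0004 -0.0004  0.0001] [-0.076  0.08   0.016]
```

Emit:
carry_out([
  [[0, 0, 0, 0, 0, 0.04, 1], [0, 0, 0, 0, 0, 0.06, 1], [0, 0, 0, 0, 0, 0.06, 1]],
])

```text
clock: 7.88
tool_pos: [0.5477, 0.2712, 0.0421]
eef_rot: [0.024, 1.0, -0.0, 0.0]
contact_force: [-2.5, -1.0, 6.6]
opening: 0.156
```

```bash
python3 -c "
from blue import *
from plant import r
plan(r,[.548,.272,.042],87.2)
n='wrist'
s=r.snapshot(n);crop(s,150,60,360,280,3,'c_w6.png')
plan(r,[.548,.272,.042],87.2)
"
```

```text
t 7.88 pos [0.5477 0.2712 0.0421] yaw 87.19 F [-2.54 -0.95  6.61] open 0.156
row: [-0.0002  0.0006 -0.0001] [-0.03   0.077  0.015]
t 7.93 pos [0.5477 0.2712 0.0422] yaw 87.19 F [-2.61 -1.86  6.6 ] open 0.155
row: [-0.0002  0.0006 -0.0002] [-0.029  0.077  0.016]
```

View pics/c_w6.png

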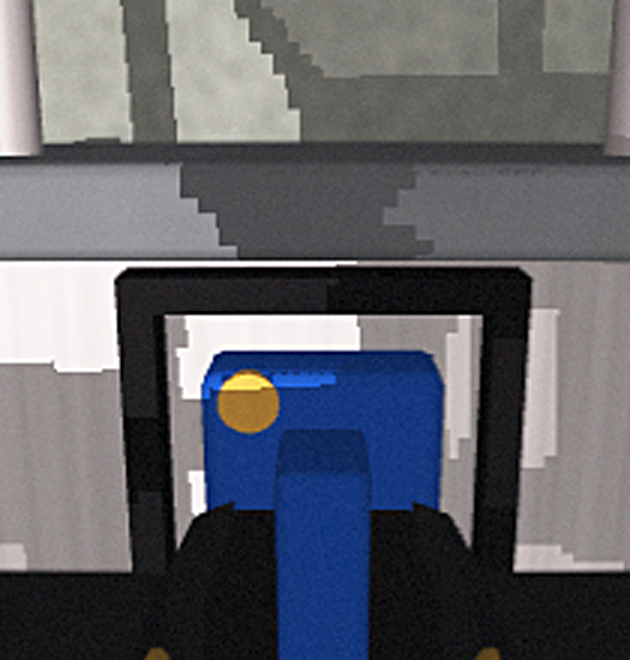

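The bracket rests on the floor inside the rim (6.6 N up). I'll release and rise.

Emit:
carry_out([
  [[0, 0, 0, 0, 0, -0.05, 3.5], [0, 0, 0, 0, 0, -0.05, 3.5], [0, 0, 0, 0, 0, -0.05, 3.5], [0, 0, 0, 0, 0, -0.5, 3.5], [0, 0, 0, 0, 0, -2, 3.5], [0, 0, 0, 0, 0, -5, 3.5], [0, 0, 0, 0, 0, -9, 3.5], [0, 0, 0, 0, 0, -12, 3.5], [0, 0, 0, 0, 0, -12, 3.5]],
])

```text
clock: 8.68
tool_pos: [0.5507, 0.2739, 0.1678]
eef_rot: [0.025, 1.0, 0.003, 0.005]
contact_force: [-0.0, 0.2, 0.6]
opening: 0.399
```

```bash
python3 -c "
from blue import *
from plant import r
plan(r,[.548,.272,.042],87.2)
n='wrist'
s=r.snapshot(n);pickle.dump(s,open('wrist7.pkl','wb'));cv2.imwrite('pics/w7.png',s['pixels'][:,:,::-1])
"
```

```text
t 8.68 pos [0.5507 0.2739 0.1678] yaw 87.18 F [-0.04  0.19  0.6 ] open 0.399
row: [ 0.007   0.0093 -0.0003] [ 0.378 -0.289 12.574]
```

View pics/w7.png

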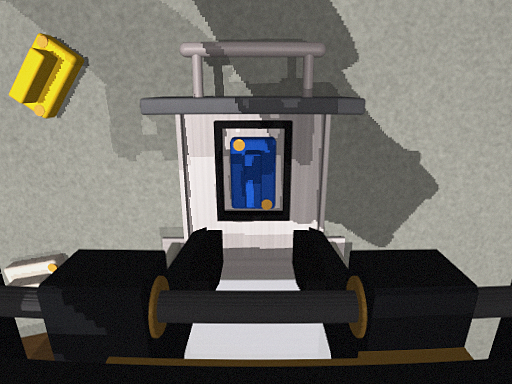

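The bracket lies free, rib up, inside the rim, at about (253,172). Next I go to the front of the handle with fingers closed.

```bash
python3 -c "
from blue import *
from plant import r
s=load('wrist7')
print('bar front edge/centre', plane(s,[(185,49),(322,49),(253,43),(253,55)],.045))
print('nest', plane(s,[(215,121),(292,122),(215,219),(290,220)],.025))
plan(r,[.410,.279,.12],87.2)
"
```

```text
bar front edge/centre [[0.44367058 0.22610146 0.045     ]
 [0.44873917 0.32898011 0.045     ]
 [0.44227905 0.2773316  0.045     ]
 [0.45080012 0.27688595 0.045     ]]
nest [[0.50022406 0.24173685 0.025     ]
 [0.50436312 0.30728483 0.025     ]
 [0.58992623 0.23391917 0.025     ]
 [0.5945533  0.30377527 0.025     ]]
t 8.73 pos [0.5495 0.2729 0.165 ] yaw 87.18 F [-0.58  0.87 -0.58] open 0.395
row: [ 0.0045  0.0061 -0.0003] [13.991 -0.094  4.417]
```

Emit:
carry_out([
  [[0, 0, 0, 4, 0, 0, 0], [0, 0, 0, 8, 0, 0, 0], [0, 0, 0, 12, 0, 2, 0], [0, 0, 0, 14, 0, 4.5, 0], [0, 0, 0, 14, 0, 7, 0], [0, 0, 0, 14, 0, 9, 0], [0, 0, 0, 14, 0, 9, 0], [0, 0, 0, 14, 0, 9, 0]],
])

```text
clock: 9.4
tool_pos: [0.4068, 0.2777, 0.0704]
eef_rot: [0.024, 1.0, -0.001, -0.001]
contact_force: [-0.1, 0.5, 0.5]
opening: 0.008
```

```bash
python3 -c "
from blue import *
from plant import r
plan(r,[.412,.279,.040],87)
"
```

```text
t 9.4 pos [0.4068 0.2777 0.0704] yaw 87.24 F [-0.06  0.48  0.51] open 0.008
row: [-0.0024 -0.0022  0.0041] [-0.523  0.165  3.035]
```

Emit:
carry_out([
  [[0, 0, 0, 0, 0.1, 1.5, 0], [0, 0, 0, 0, 0.1, 3, 0], [0, 0, 0, 0, 0.1, 3, 0], [0, 0, 0, 0, 0.1, 3, 0]],
])

```text
clock: 9.73
tool_pos: [0.408, 0.2791, 0.0419]
eef_rot: [0.025, 1.0, -0.0, 0.0]
contact_force: [1.5, -0.8, 0.5]
opening: 0.007
```

```bash
python3 -c "
from blue import *
from plant import r
plan(r,[.555,.271,.040],87)
s=r.snapshot('wrist');cv2.imwrite('pics/w8.png',s['pixels'][:,:,::-1])
"
```

```text
t 9.73 pos [0.408  0.2791 0.0419] yaw 87.17 F [ 1.47 -0.84  0.47] open 0.007
row: [-0.      0.0001  0.003 ] [-14.722  -0.086   0.192]
```

View pics/w8.png

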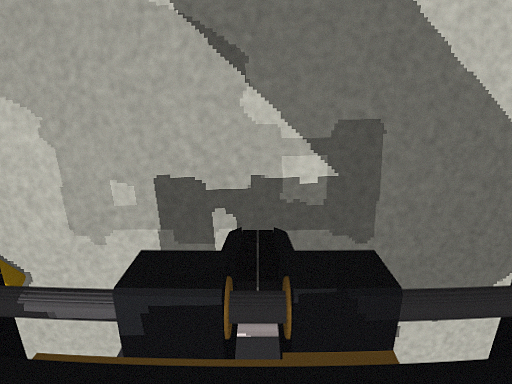

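The bar is behind the closed fingers at about (258,330), so the tool stands in front of the handle. I'll push at about 0.1 m/s.

Emit:
carry_out([
  [[0, 0, 0, -1.2, 0, 0, 0], [0, 0, 0, -2.2, 0, 0, 0], [0, 0, 0, -3, 0, 0, 0], [0, 0, 0, -3.8, 0, 0, 0], [0, 0, 0, -4.6, 0, 0, 0], [0, 0, 0, -5.5, 0, 0, 0], [0, 0, 0, -6.4, 0, 0, 0], [0, 0, 0, -7.3, 0, 0, 0], [0, 0, 0, -8.2, 0, 0, 0], [0, 0, 0, -9, 0, 0, 0]],
])

```text
clock: 10.62
tool_pos: [0.4987, 0.2748, 0.0413]
eef_rot: [0.025, 1.0, 0.0, 0.0]
contact_force: [-1.9, 0.6, 2.7]
opening: 0.008
```

```bash
python3 -c "
from blue import *
from plant import r
plan(r,[.555,.271,.040],87)
s=r.snapshot('scene');pickle.dump(s,open('s9.pkl','wb'));crop(s,320,160,440,280,5,'c_s9.png')
"
```

```text
t 10.62 pos [0.4987 0.2748 0.0413] yaw 87.18 F [-1.93  0.63  2.67] open 0.008
row: [0.0002 0.0002 0.0032] [-5.646 -0.098  0.135]
```

View pics/c_s9.png

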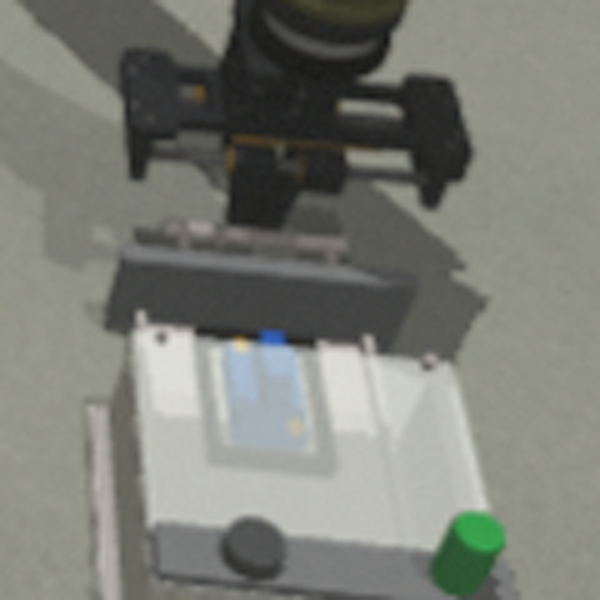

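The drawer slides and the bracket stays in the nest, visible under the roof. I'll continue.

Emit:
carry_out([
  [[0, 0, 0, -0.8, 0, 0, 0], [0, 0, 0, -1.6, 0, 0, 0], [0, 0, 0, -2.4, 0, 0, 0], [0, 0, 0, -3.2, 0, 0, 0], [0, 0, 0, -4, 0, 0, 0], [0, 0, 0, -4.8, 0, 0, 0], [0, 0, 0, -5.4, 0, 0, 0], [0, 0, 0, -5.8, 0, 0, 0], [0, 0, 0, -6, 0, 0, 0]],
])

```text
clock: 11.42
tool_pos: [0.5584, 0.2716, 0.0413]
eef_rot: [0.025, 1.0, 0.0, 0.0]
contact_force: [-2.4, -1.1, 0.6]
opening: 0.003
```

```bash
python3 -c "
from blue import *
from plant import r
plan(r,[.565,.271,.040],87)
s=r.snapshot('scene');pickle.dump(s,open('s10.pkl','wb'));crop(s,320,160,440,280,5,'c_s10.png')
"
```

```text
t 11.42 pos [0.5584 0.2716 0.0413] yaw 87.16 F [-2.38 -1.1   0.64] open 0.003
row: [0.     0.0005 0.0028] [-0.664 -0.03   0.129]
```

View pics/c_s10.png

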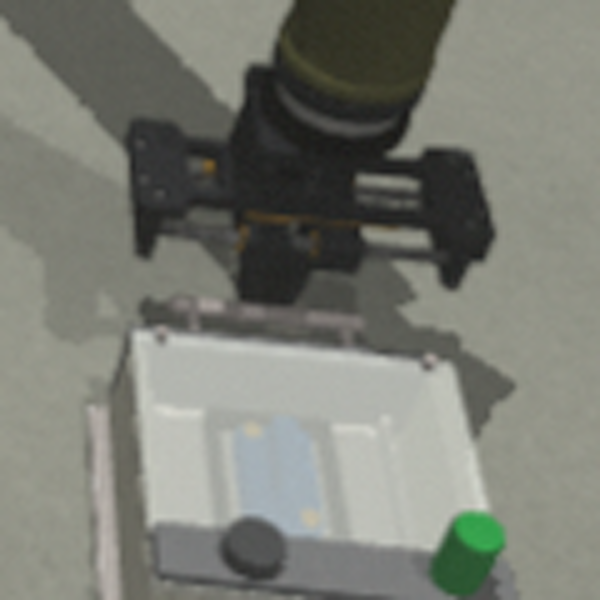

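Nearly shut. I'll nudge it on until the force rises.

Emit:
carry_out([
  [[0, 0, 0, -0.2, 0, 0, 0], [0, 0, 0, -0.4, 0, 0, 0], [0, 0, 0, -0.5, 0, 0, 0], [0, 0, 0, -0.5, 0, 0, 0]],
])

```text
clock: 11.8
tool_pos: [0.5621, 0.2716, 0.0413]
eef_rot: [0.024, 1.0, -0.0, -0.0]
contact_force: [-3.0, -0.4, 0.2]
opening: 0.004
```

Emit:
carry_out([
  [[0, 0, 0, -0.2, 0, 0, 0], [0, 0, 0, -0.4, 0, 0, 0], [0, 0, 0, -0.4, 0, 0, 0]],
])

```text
clock: 12.05
tool_pos: [0.5623, 0.2715, 0.0412]
eef_rot: [0.024, 1.0, -0.001, -0.004]
contact_force: [-10.8, -0.9, 7.7]
opening: 0.005
```

Emit:
carry_out([
  [[0, 0, 0, -0.3, 0, 0, 0], [0, 0, 0, -0.3, 0, 0, 0], [0, 0, 0, -0.3, 0, 0, 0]],
])

```text
clock: 12.3
tool_pos: [0.5624, 0.2715, 0.0412]
eef_rot: [0.023, 1.0, -0.002, -0.006]
contact_force: [-17.4, -2.6, 11.4]
opening: 0.008
```

```bash
python3 -c "
from blue import *
from plant import r
plan(r,[.51,.273,.040],87)
for n in ['scene']:
  s=r.snapshot(n);pickle.dump(s,open('s11.pkl','wb'));crop(s,320,160,440,280,5,'c_s11.png')
"
```

```text
t 12.3 pos [0.5624 0.2715 0.0412] yaw 87.37 F [-17.39  -2.63  11.4 ] open 0.008
row: [-0.0039 -0.0117  0.0064] [ 5.237 -0.095  0.178]
```

View pics/c_s11.png

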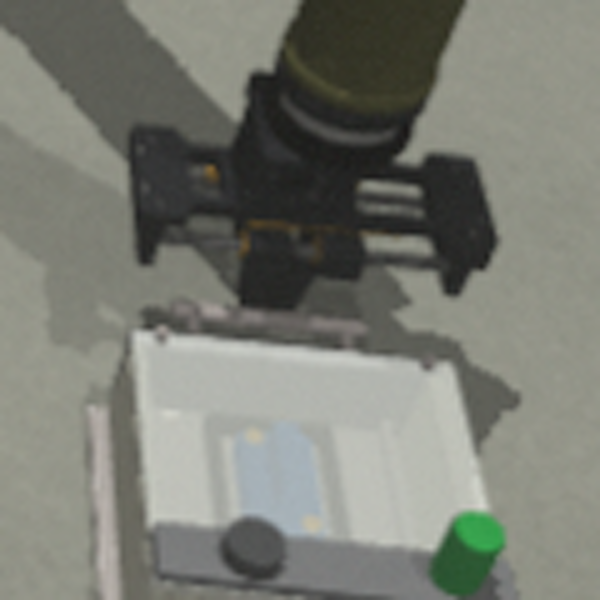

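Hard stop: 17 N with no further travel since x≈0.562, and the panel is flush with the bracket in the nest. I'll back off and rise.

Emit:
carry_out([
  [[0, 0, 0, 1.5, 0, 0, 0], [0, 0, 0, 4, 0, 0, 0], [0, 0, 0, 6, 0, -1, 0], [0, 0, 0, 6, 0, -4, 0], [0, 0, 0, 6, 0, -8, 0], [0, 0, 0, 6, 0, -12, 0], [0, 0, 0, 6, 0, -16, 0], [0, 0, 0, 6, 0, -18, 0], [0, 0, 0, 6, 0, -18, 0]],
])

```text
clock: 13.1
tool_pos: [0.513, 0.2767, 0.2272]
eef_rot: [0.025, 1.0, 0.004, 0.005]
contact_force: [0.2, 1.0, 0.2]
opening: 0.002
```

```bash
python3 -c "
from blue import *
from plant import r
plan(r,[.552,-.331,.22],-3)
s=r.snapshot('scene');pickle.dump(s,open('s12.pkl','wb'));crop(s,320,160,440,280,5,'c_s12.png')
"
```

```text
t 13.1 pos [0.513  0.2767 0.2272] yaw 87.17 F [0.16 1.03 0.16] open 0.002
row: [0.0141 0.0022 1.5738] [ -6.885 -60.509   0.329]
```

View pics/c_s12.png

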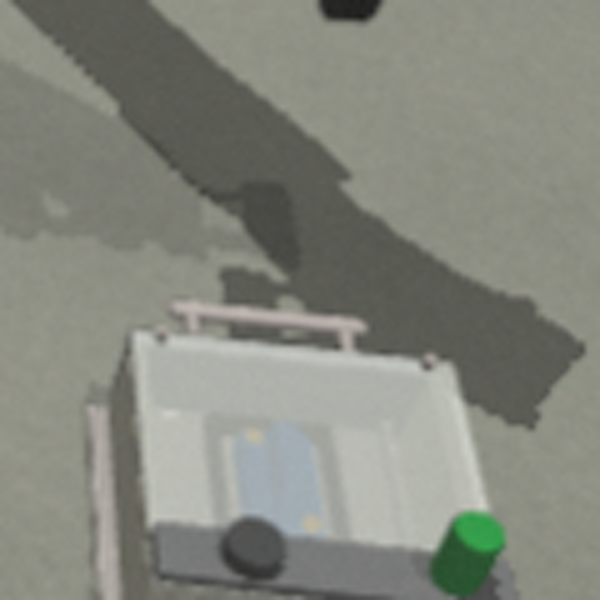

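The drawer stayed shut with the bracket in the nest. On to the lever.

Emit:
carry_out([
  [[0, 0, 0.12, -0.5, -4, 0, 0], [0, 0, 0.24, -1, -8, 0, 0], [0, 0, 0.36, -1.5, -12, 0, 0], [0, 0, 0.48, -2, -16, 0, 0], [0, 0, 0.6, -2.5, -20, 0, 0], [0, 0, 0.72, -3, -24, 0, 0], [0, 0, 0.84, -3.5, -28, 0, 0], [0, 0, 0.96, -4, -32, 0, 0], [0, 0, 1.08, -4.5, -36, 0, 0], [0, 0, 1.2, -5, -40, 0, 0]],
])

```text
clock: 13.98
tool_pos: [0.5394, -0.13, 0.22]
eef_rot: [0.587, 0.81, -0.001, -0.001]
contact_force: [0.9, 0.1, 0.9]
opening: 0.006
```

```bash
python3 -c "
from blue import *
from plant import r
plan(r,[.552,-.331,.22],-3)
s=r.snapshot('top');pickle.dump(s,open('t13.pkl','wb'));crop(s,90,80,190,230,4,'c_t13.png')
"
```

```text
t 13.98 pos [ 0.5394 -0.13    0.22  ] yaw 18.11 F [0.87 0.12 0.86] open 0.006
row: [-1.600e-03  1.000e-04  3.685e-01] [-1.950e+01 -5.051e+00  5.000e-03]
```

View pics/c_t13.png

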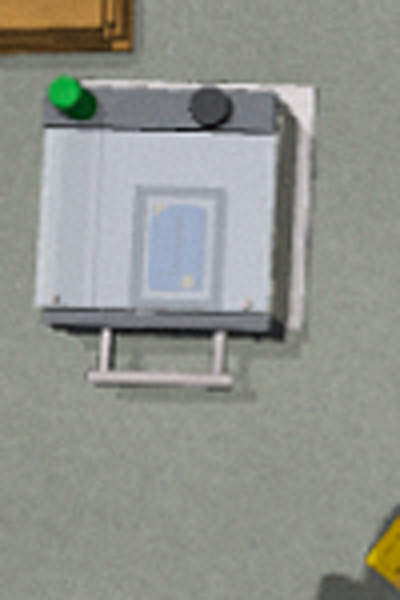

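Top view: the front panel is flush along the housing front and the bracket sits in the rim under the clear roof, so it is shut. Now hover over the pad.

Emit:
carry_out([
  [[0, 0, 0.12, -4, -1, 0, 0], [0, 0, 0.24, -8, -2, 0, 0], [0, 0, 0.34, -12, -3, 0, 0], [0, 0, 0.34, -16, -4, 0, 0], [0, 0, 0.34, -17, -4.2, 0, 0], [0, 0, 0.34, -17, -4.2, 0, 0], [0, 0, 0.34, -17, -4.2, 0, 0]],
])

```text
clock: 14.62
tool_pos: [0.5534, -0.302, 0.2198]
eef_rot: [0.714, 0.701, -0.0, -0.001]
contact_force: [0.0, 0.4, -0.4]
opening: 0.002
```

```bash
python3 -c "
from blue import *
from plant import r
plan(r,[.552,-.331,.17],-3)
s=r.snapshot('wrist');pickle.dump(s,open('w14.pkl','wb'));cv2.imwrite('pics/w14.png',s['pixels'][:,:,::-1])
plan(r,[.552,-.331,.17],-3)
s=r.snapshot('scene');pickle.dump(s,open('s14.pkl','wb'));crop(s,120,150,210,255,5,'c_s14.png')
"
```

```text
t 14.62 pos [ 0.5534 -0.302   0.2198] yaw -1.06 F [ 0.05  0.4  -0.38] open 0.002
row: [-0.002  -0.001   0.0339] [-2.907 -0.075  4.978]
t 14.67 pos [ 0.5538 -0.3003  0.2201] yaw -0.92 F [0.29 0.13 0.19] open 0.004
row: [-0.0016 -0.002   0.0363] [-3.078 -0.127  5.005]
```

View pics/w14.png

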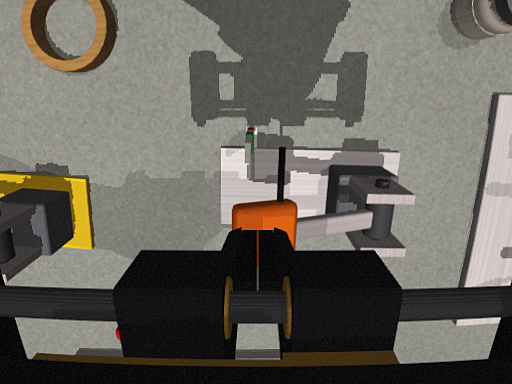

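View pics/c_s14.png

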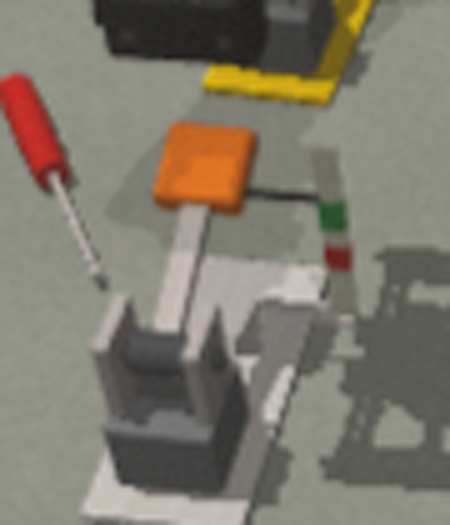

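Wrist view: orange pad at about (265,220), pointer at (282,175), white-footed stand. Scene view: the pointer meets the scale above the green. I'll check the pad from the wrist view and plan the contact.

```bash
python3 -c "
from blue import *
from plant import r
s=load('w14')
print(plane(s,[(234,207),(297,201)],.147)[0],plane(s,[(234,207),(297,201)],.130)[1])
plan(r,[.551,-.331,.165],-3)
"
```

```text
[ 0.53748826 -0.30332464  0.147     ] [ 0.5829665  -0.30557904  0.13      ]
t 14.72 pos [ 0.5542 -0.2997  0.2205] yaw -0.85 F [-0.01  0.13  0.35] open 0.005
row: [-0.0012 -0.0021  0.0375] [-3.15  -0.262  5.54 ]
```

Emit:
carry_out([
  [[0, 0, 0.037, -1.5, -0.2, 0, 0], [0, 0, 0.037, -3.15, -0.25, 0, 0], [0, 0, 0.037, -3.15, -0.25, 1.5, 0], [0, 0, 0.037, -3.15, -0.25, 3, 0], [0, 0, 0.037, -3.15, -0.25, 4.5, 0], [0, 0, 0.037, -3.15, -0.25, 5.4, 0], [0, 0, 0.037, -3.15, -0.25, 5.4, 0], [0, 0, 0.037, -3.15, -0.25, 5.4, 0]],
])

```text
clock: 15.38
tool_pos: [0.5509, -0.3335, 0.1673]
eef_rot: [0.726, 0.687, -0.0, -0.0]
contact_force: [0.1, 0.0, 0.5]
opening: 0.003
```

```bash
python3 -c "
from blue import *
from plant import r
plan(r,[.551,-.331,.107],-3)
s=r.snapshot('scene');pickle.dump(s,open('s15.pkl','wb'));crop(s,120,130,210,255,5,'c_s15.png')
"
```

```text
t 15.38 pos [ 0.5509 -0.3335  0.1673] yaw -3.14 F [0.12 0.   0.54] open 0.003
row: [-0.0005 -0.0002 -0.0025] [ 0.247 -0.     6.028]
```

View pics/c_s15.png

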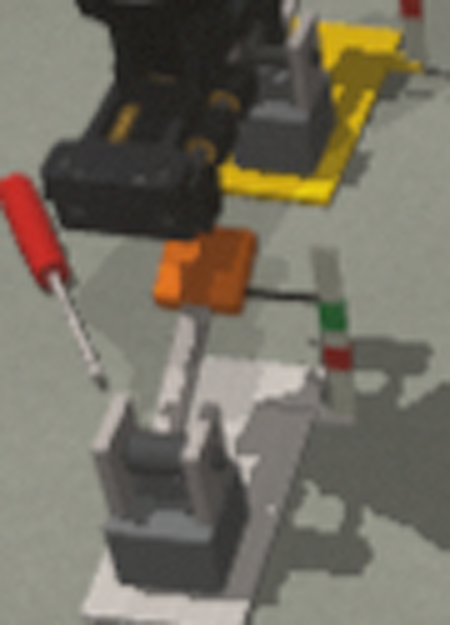

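Emit:
carry_out([
  [[0, 0, 0, 0.2, 0, 1, 0], [0, 0, 0, 0.25, 0, 1.8, 0], [0, 0, 0, 0.25, 0, 2.4, 0], [0, 0, 0, 0.25, 0, 3, 0], [0, 0, 0, 0.25, 0, 3.6, 0], [0, 0, 0, 0.25, 0, 4.2, 0], [0, 0, 0, 0.25, 0, 4.6, 0], [0, 0, 0, 0.25, 0, 4.8, 0], [0, 0, 0, 0.25, 0, 4.8, 0]],
])

```text
clock: 16.18
tool_pos: [0.549, -0.3313, 0.1185]
eef_rot: [0.727, 0.687, -0.001, -0.002]
contact_force: [-4.5, 0.7, 5.4]
opening: 0.005
```

```bash
python3 -c "
from blue import *
from plant import r
plan(r,[.551,-.331,.107],-3)
s=r.snapshot('scene');pickle.dump(s,open('s16.pkl','wb'));crop(s,120,130,210,255,5,'c_s16.png')
"
```

```text
t 16.18 pos [ 0.549  -0.3313  0.1185] yaw -3.19 F [-4.54  0.66  5.43] open 0.005
row: [-0.004  -0.0006 -0.0034] [0.037 0.2   1.146]
```

View pics/c_s16.png

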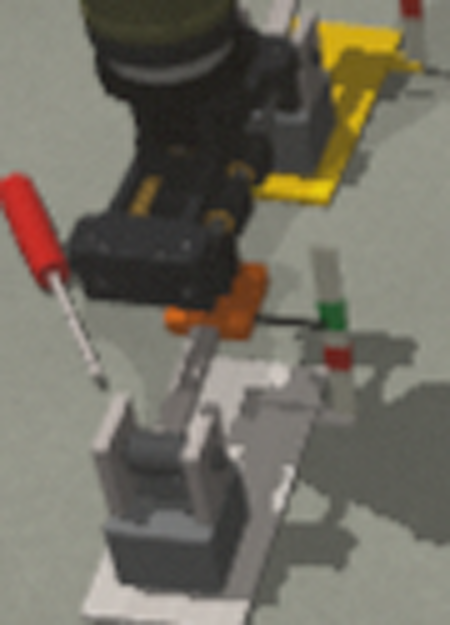

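Emit:
carry_out([
  [[0, 0, 0, 0, -0.2, 0.4, 0], [0, 0, 0, 0, -0.3, 0.7, 0], [0, 0, 0, 0, -0.3, 1, 0], [0, 0, 0, 0, -0.3, 1.1, 0], [0, 0, 0, 0, -0.3, 1.1, 0], [0, 0, 0, 0, -0.3, 1.1, 0]],
])

```text
clock: 16.73
tool_pos: [0.5479, -0.3312, 0.1085]
eef_rot: [0.726, 0.687, -0.0, 0.0]
contact_force: [-2.3, -0.2, 6.9]
opening: 0.009
```

```bash
python3 -c "
from blue import *
from plant import r
plan(r,[.551,-.331,.107],-3)
s=r.snapshot('scene');pickle.dump(s,open('s17.pkl','wb'));crop(s,120,130,210,255,5,'c_s17.png')
s=r.snapshot('wrist');pickle.dump(s,open('w17.pkl','wb'));crop(s,190,100,390,280,3,'c_w17.png')
s=r.snapshot('top');pickle.dump(s,open('t17.pkl','wb'));crop(s,295,110,365,200,6,'c_t17.png')
plan(r,[.551,-.331,.107],-3)
"
```

```text
t 16.73 pos [ 0.5479 -0.3312  0.1085] yaw -3.17 F [-2.29 -0.17  6.87] open 0.009
row: [-0.      0.0002 -0.0029] [0.041 0.308 0.147]
t 16.88 pos [ 0.5479 -0.3313  0.1086] yaw -3.17 F [-3.29 -0.42  7.07] open 0.007
row: [ 0.      0.0002 -0.0029] [0.045 0.309 0.157]
```

View pics/c_s17.png

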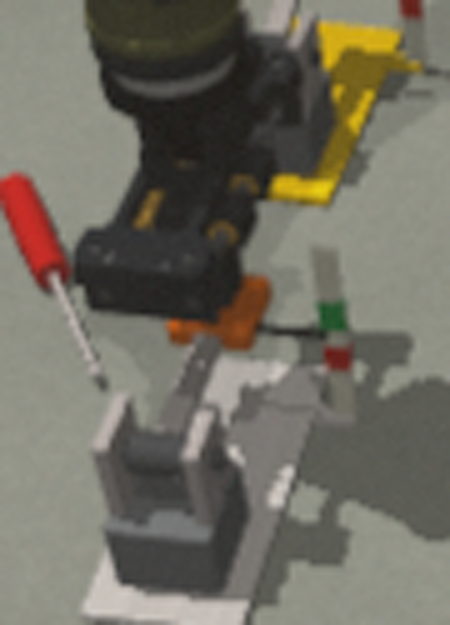

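View pics/c_w17.png

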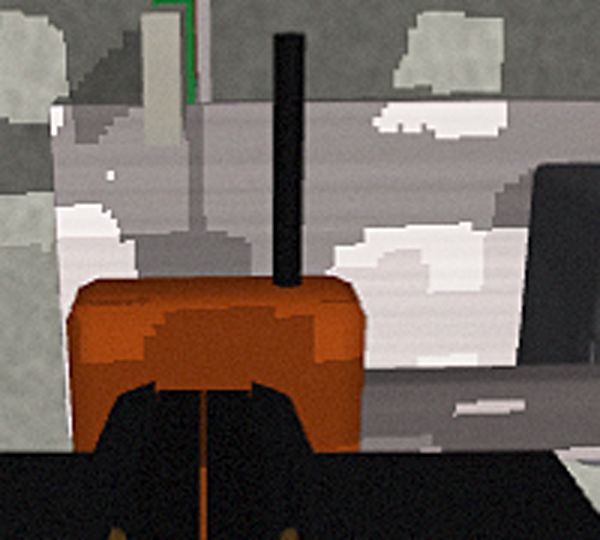

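View pics/c_t17.png

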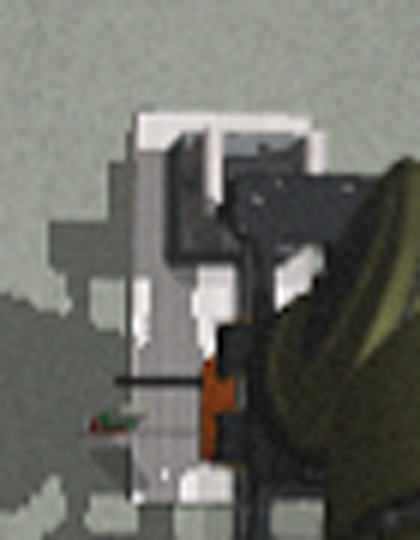

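Scene view: the pad is lower, with the pointer at about (322,333) in the crop. It stands nearer the camera than the plate, so parallax makes it look lower on the plate. I'll triangulate the pointer tip to find its height.

```bash
python3 -c "
from blue import *
np.set_printoptions(precision=4,suppress=True)
crop(load('s17'),170,180,195,210,20,'c_s17b.png')
S=load('s17');T=load('t17');W=load('w17')
obs=[(S,(325/5+120-.5,333/5+130-.5)),(T,(116/6+295-.5,381/6+110-.5)),(W,(289/3+190-.3,35/3+100-.3))]
def tri(L):
  A=np.zeros((3,3));b=np.zeros(3)
  for s,p in L:
    o,d=ray(s,[p]);d=d[0]/np.linalg.norm(d[0]);M=np.eye(3)-np.outer(d,d);A+=M;b+=M@o
  return np.linalg.solve(A,b)
print(tri(obs),tri(obs[:2]),tri([obs[0],obs[2]]))
for h in (.079,.101,.065,.090): print(h,proj(S,[[.547,-.2725,h]]),proj(S,[[.565,-.2835,h]]))
"
```

```text
[ 0.5647 -0.2663  0.0938] [ 0.5645 -0.2665  0.0936] [ 0.565  -0.2664  0.0941]
0.079 [[184.2909 195.2732]] [[179.2351 199.4442]]
0.101 [[183.4867 189.8084]] [[178.347 193.975]]
0.065 [[184.791  198.6702]] [[179.7872 202.843 ]]
0.09 [[183.8917 192.5604]] [[178.7943 196.7295]]
```

View pics/c_s17b.png

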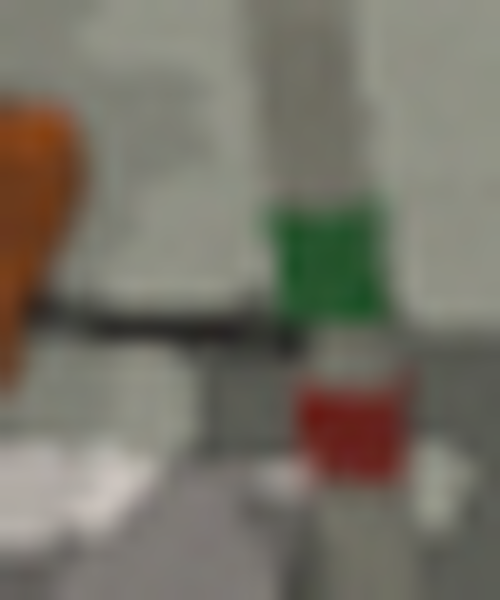

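The triangulated pointer height is 91–94 mm, against a green band of 79–101 mm. From the TCP, tip 100.5 mm minus half the pad gives about 91.5 mm. I'll hold for half a second and re-check before handing in.

Emit:
carry_out([
  [[0, 0, 0, 0, 0, 0.1, 0], [0, 0, 0, 0, 0, 0.1, 0], [0, 0, 0, 0, 0, 0.1, 0], [0, 0, 0, 0, 0, 0.1, 0], [0, 0, 0, 0, 0, 0.1, 0], [0, 0, 0, 0, 0, 0.1, 0]],
])

```text
clock: 17.38
tool_pos: [0.5478, -0.3313, 0.1076]
eef_rot: [0.726, 0.687, -0.0, 0.0]
contact_force: [-2.3, 0.6, 7.7]
opening: 0.008
```

```bash
python3 -c "
from blue import *
from plant import r
plan(r,[.551,-.331,.107],-3)
s=r.snapshot('scene');cv2.imwrite('pics/s18.png',s['pixels'][:,:,::-1])
plan(r,[.551,-.331,.107],-3)
"
```

```text
t 17.38 pos [ 0.5478 -0.3313  0.1076] yaw -3.17 F [-2.3   0.62  7.66] open 0.008
row: [-0.0001  0.0002 -0.003 ] [0.044 0.314 0.063]
t 17.43 pos [ 0.5479 -0.3312  0.1076] yaw -3.17 F [-1.35  0.43  7.  ] open 0.002
row: [-0.      0.0001 -0.003 ] [0.038 0.311 0.063]
```

View pics/s18.png

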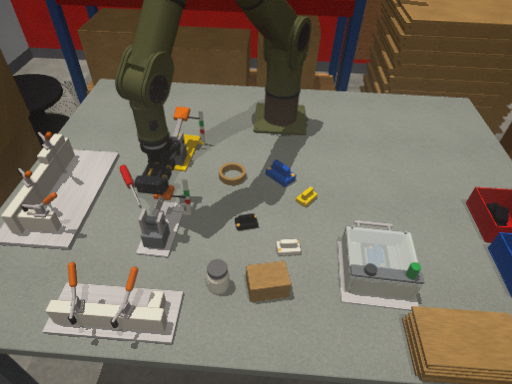

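The scene shows the drawer shut at (378,255), the bystanders where they were, and the arm steady on the pad. Handing in.

```bash
python3 -c "
from plant import r
print(r.finish_job()); print(r.get_state()['clock'])"
```

```text
the job is handed in; nothing more can be done
None
the job is handed in; nothing more can be done
```

I set the smaller blue bracket, rib up, into the drawer nest and let go of it. I then slid the drawer shut and handed the job in at 17.4 s with the gripper still holding the lever in the green.

- **Bracket:** it touched the nest floor at about 6.6 N before I let go. The last top and scene views show it inside the black rim.
- **Drawer:** it came to a hard stop at 17 N with no further travel, and the panel is flush with the housing front.
- **Lever:** the fingertips are at 99.6 mm, where mid-green is 99 mm, and the pad pushes back with 7–8 N. Just before the final 1 mm of pressing I triangulated the pointer at 91–94 mm; the green band is 79–101 mm. It never went near the red.
- **Disagreement:** in the raw scene view the pointer looks as if it sits just below the green. It stands in front of the plate and the camera looks down on it, so I put that down to viewing angle and relied on the triangulated height.
- **Other things:** nothing else on the table appears to have moved, judging by eye from the last scene view.

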